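# Close the spice grinder and hold its lid at the pulse mark

### The arm

A 7-joint arm with a two-finger parallel gripper is mounted at the origin on the work surface. World frame = base frame: x ahead of the robot, y to its left, z up, the work surface at z = 0. Lengths are in m, angles in rad, forces in N, time in s.
With the tool pointing down it reaches from about 0.425 to 1.025 m from the base axis. Payload 9.4 kg.
Tool frame: the origin (TCP) lies between the finger pads; the fingertips stand 25 mm ahead of it and the grasp point (between the pads) lies 6 mm ahead of it; z points along the fingers, y is the line along which they close (so a half turn about z gives the same grasp; the last joint's range is limited). The gripper opens to 85 mm and grips with 20 to 120 N. Pads are 22 mm wide; open, the fingers measure 114 mm over their backs; the gripper's body (76 mm by 85 mm) begins 54 mm behind the grasp point. The pads swing forward as they close: fully open they stand 13 mm farther back than shut.
Start: joints at [1.237, 0.599, -0.003, 1.599, 0.002, 0.943, -0.08], TCP at [0.184, -0.701, 0.256] pointing down, gripper open.
Joint ranges: [-2.57, 2.57], [-0.35, 1.97], [-1.29, 1.29], [0.11, 2.56], [-1.05, 4.19], [0.11, 1.86], [-2.63, 2.63]. Speed limits (rad/s): [2.22, 2.22, 3.01, 3.01, 3.14, 3.14, 3.14].

### API

Orientations are given as a unit quaternion [x, y, z, w].
In Python, from station import robot gives the robot as it stands.
- The arm moves only by the tool drive_tool, never from a script. Its argument "plan" is a list of rows, each a list of 2 entries, a list of its own where there are three numbers: the shift along the world's x, y, z in cm, then the turn about the world's z in rad. A call has 1 to 12 rows; each row is the pose to reach, as a shift and turn from the pose commanded when the call began; what a row does not reach only later rows make up. A row lasts 1/12 s, in which the tool goes at most 41.7 mm and 7.16 degrees, less where a joint would pass 70% of its speed; a pose out of reach is approached as far as the arm can. A call with a gripper value outside its range is refused whole. "jaw" is the opening, from -1 (shut) to 1 (fully open), set as the call begins (left out, the last holds). The fingers move at their own pace and stop on an object; "squeeze" is the grip in N (left out, the last holds). Time passes only in rows, so rows that repeat a pose let the fingers close. It gives the time, the measured TCP pose, the force, the opening and the grip force at its end, in the units of the state.
- robot.get_state(): the state, without advancing time (a new reading comes with each control period).
- robot.capture(name): name is "scene" or "top"; returns (picture, depth): 384x512x3 uint8, red, green, blue; 384x512 float32, m along the optical axis (not along the pixel's ray), 0 where there is no reading.
- robot.camera_model(name): a dict with "camera_matrix" (3x3 intrinsics, pixels), "distortion" ([k1, k2, p1, p2, k3] as OpenCV has them; the pictures are not rectified), "view" (4x4, takes a point from world to camera coordinates). Camera axes: x right, y up, looking along -z (the intrinsics and any distortion apply to the point x, -y, -z); pixel columns grow to the right and rows downward; lengths in m; the calibration is good to about 2 mm. A picture is of the moment at which its call begins. camera_model takes no time and is no camera call.
- robot.close_job(): hands the job in; it is judged then, once.
The state is a dict: "clock": time; "joints": joint angles; "joint_velocities": joint speeds; "effort": joint torques, N m; "ee_pos": TCP position; "orientation": TCP orientation; "ft_force": force on the tool from outside, world axes, zero at the start; "torque": the same for the moment, N m; "width": finger opening in m; "grasp_force": force on a finger pad.
Only numpy, scipy, OpenCV 4.12 (cv2) and the standard library are available. Lean on these libraries where they do the work, as an engineer would, in place of code of your own. Each camera call takes 0.05 s, during which the arm holds its last target. There are 200 camera calls.

### The job

Get the spice grinder ready for a pulse: set the loose steel inner cover, knob up, on the rim of the grinder's bowl so that it sits centred and level, and let go of it; then lower the black bayonet lid over it with its two lugs in the two slots of the collar. Turn the lid clockwise (seen from above) against the spring, half of the way to the lock, so that its grip bar points at the single rib marks on the collar, never on into the lock click, and finish while still gripping it there: do not let go, as the lid would spring back. Leave the other kitchen things where they are.

Things in the scene. Friction and masses are not known exactly. Their poses are not given: they have to be found in the camera images.
- grinder: Electric spice grinder, fixed: round aluminium body, 110 mm diameter (120 mm foot), 76 mm high to the top of its collar. Origin: centre of its underside, z up. A ring channel for the lid's skirt (floor at z = 60 mm) runs round the steel bowl; above it the collar's inward ledge (z 70 to 76 mm, inner diameter 83 mm) is cut by two slots, on the body's +x and -x axis.
- bowl_rim (a point): Centre of the mouth of the grinder's open steel bowl, level with its rim, 74 mm above the counter. The mouth is 48 mm wide inside, the rim 62 mm outside.
- slot (a point): Middle of the collar's slot on the grinder's +x side, at the collar's top, 43 mm from the axis; there is a like one on the far side. About 20 mm wide, reaching out to 96 mm diameter. Lugs let down through the slots may turn only clockwise seen from above, under the ledge; a stop blocks the other way. A half turn of the lid makes no difference.
- half_mark (a point): Single small black rib on the collar's top, 0.61 rad (35 deg) clockwise of the +x slot, 52 mm from the axis (a like one on the far side): the lid's bar points there half way to the lock.
- lock_mark (a point): Double small black ribs on the collar's top, 1.22 rad (70 deg) clockwise of the +x slot (like ones on the far side): the lock, where a sprung catch in the channel clicks behind a lug. The catch begins to press at about 0.79 rad of turn.
- lid: Black plastic bayonet lid, loose, upright: hollow cap open below, skirt 78 mm outer, 70 mm inner diameter, 44 mm high, 40 mm inner height. Two lugs, 12 mm wide, 6 mm high, stand out at the foot of the skirt on its +x and -x (91 mm across). Origin: centre of its lower edge, z up. Inserted, it stands on the channel floor, origin 60 mm above the grinder's. About 0.12 kg.
- lid_bar (a point): Middle of the straight grip bar on top of the lid, 57 mm above the lid's origin. The bar is 64 mm long (along the lid's x, in line with the lugs), 16 mm thick (along y), and stands 26 mm up from the lid's flat top, from 44 to 70 mm above the lid's origin.
- inner_cover: Stainless inner cover, loose, knob up: a disc of 60 mm diameter, 4 mm thick (z 5 to 9 mm), with a centring boss below (44 mm diameter, tapering to 38 mm, 5 mm high) that drops into the bowl's mouth. Origin: centre of the underside of the boss, z up. Seated, the disc lies on the bowl's rim and its origin is 69 mm above the grinder's. 80 g.
- cover_knob (a point): On the axis of the inner cover's round knob, 19 mm above the cover's origin. The knob is 16 mm in diameter (12 mm at its foot) and reaches from 9 to 25 mm above the cover's origin.
- pulse_ring (a joint): Sprung ring in the grinder's channel with two paddles that the lid's lugs push; 0 at rest, grows (rad) as the lid turns clockwise. The lugs meet it after about 0.13 rad of turn, so it reads about 0.48 at the half-way mark and 1.08 at the lock. It pushes back with 0.05 N m at rest, 0.12 N m at half way, and turns back a lid that is let go.
- spice_bottle: Bystander: empty clear plastic spice bottle with a white twist cap, 42 mm diameter, 100 mm high, loose. Origin: centre of its underside.
- clay_pot: Bystander: lidded terracotta pot, 164 mm diameter, 131 mm high with its knob, loose. Origin: centre of its underside.
- plate: Bystander: white porcelain plate, 180 mm diameter, 18 mm high, loose. Origin: centre of its underside.
- saucepan: Bystander: small aluminium saucepan, 136 mm diameter, 68 mm high, on a round black silicone trivet (150 mm, 6 mm thick). Origin: centre of its underside; the handle reaches 205 mm from it towards its +x, -y.
- ladle: Bystander: stainless ladle lying on the counter, 320 mm long along its x, bowl (76 mm diameter, 30 mm high) to +x at 120 mm from the origin, handle down to the counter at -x (-165 mm). Origin: on the counter under its middle.
Mind the look-alikes: they are no part of the job. Several things look just like the lid: the one meant starts farthest from the robot's base. Of the things that look like the inner_cover, take the one that is nearest to the robot's base at the start.

How it is judged:
On the way, in this order (a step that is already met when the one before it is completed fails the run):
1. the inner cover sits on the bowl's rim, centred and level, let go (horizontal distance between inner_cover and grinder below 0.004 m and z of inner_cover in the frame of grinder between 0.066 and 0.072 m and angle between inner_cover's own z axis and vertical below 0.06 rad and contact force between the fingers and inner_cover below 0.2 N and linear speed of inner_cover below 0.02 m/s), for 0.2 s.
2. the lid stands level in the collar, its lugs down through the slots (horizontal distance between lid and grinder below 0.005 m and z of lid in the frame of grinder between 0.057 and 0.066 m and angle between lid's own z axis and vertical below 0.07 rad), for 0.1 s.
At the end, for the whole second after the job is handed in: Inner cover seated (4 mm off axis, 3 mm in height, 0.06 rad tilt at most); lid in the collar (5 mm, origin 57 to 66 mm above the grinder's, tilt 0.07 rad), turned clockwise 0.46 to 0.76 rad with the ring at 0.28 to 0.70 and gripped (over 2 N) (all of step 2 and horizontal distance between inner_cover and grinder below 0.004 m and z of inner_cover in the frame of grinder between 0.066 and 0.072 m and angle between inner_cover's own z axis and vertical below 0.06 rad and angle between the x axis of lid and the x axis of grinder, either way round between 0.46 and 0.76 rad and value of joint pulse_ring between 0.28 and 0.7 rad and contact force between the fingers and lid above 2 N); the arm keeps its last pose, push and grip.
It fails at once if the lid is turned on into the lock catch (ring beyond 0.85 rad, lid beyond about 0.98 rad) (value of joint pulse_ring above 0.85 rad).
It fails at once if a bystander is moved by more than 3 cm or tipped (distance of any of spice_bottle, clay_pot, plate, saucepan, ladle from where it was at the start of the episode above 0.03 m or angle between any of spice_bottle, clay_pot, plate, saucepan, ladle's own z axis and vertical above 0.5 rad).
It also fails if it takes over 54 s, if anything falls off the work surface, if the arm or the gripper's body presses on something with over 40 N, if the wrist force passes 120 N, or if a joint passes its speed limit or range.

## Working session

There is one attempt and no reset: what is moved stays moved. The work goes in short steps, Python scripts to look and compute and a tool call to move; the robot and the scene stay as the last step left them, time stands still between calls to the robot, and variables do not carry over. Pictures are saved under pics/ and viewed, at most 10 in all, crops included, and the job is handed in when it is done.

Besides the shell and the picture viewer there is one more tool, called after "Emit:" by a JSON object that holds its "fn" and its "kwargs". drive_tool: Moves the arm, as the interface text tells. Its arguments: {"type":"object","properties":{"plan":{"type":"array"},"jaw":{"type":"number"},"squeeze":{"type":"number"}},"required":["plan"]}

```bash
mkdir -p pics; ls; cat > h.py <<'E'
import numpy as np, cv2
from station import robot
def cap(n):
    p,d=robot.capture(n); return p,d,robot.camera_model(n)
def ray(m,uv):
    K=np.array(m["camera_matrix"]);D=np.array(m["distortion"]);V=np.array(m["view"])
    q=cv2.undistortPoints(np.array(uv,float).reshape(-1,1,2),K,D).reshape(-1,2)
    d=np.c_[q[:,0],-q[:,1],-np.ones(len(q))]@V[:3,:3]
    return -V[:3,:3].T@V[:3,3],d
def onplane(m,uv,z):
    c,d=ray(m,uv); return c+d*((z-c[2])/d[:,2])[:,None]
def cloud(m,dep):
    h,w=dep.shape; u,v=np.meshgrid(np.arange(w),np.arange(h))
    c,d=ray(m,np.c_[u.ravel(),v.ravel()]); P=c+d*dep.reshape(-1,1)
    P[dep.ravel()<=0]=np.nan; return P.reshape(h,w,3)
def proj(m,P):
    V=np.array(m["view"]);q=np.atleast_2d(P)@V[:3,:3].T+V[:3,3]; q=q*[1,-1,-1]
    return cv2.projectPoints(q,np.zeros(3),np.zeros(3),np.array(m["camera_matrix"]),np.array(m["distortion"]))[0].reshape(-1,2)
E
python3 - <<'E'
from h import *
s=robot.get_state();print({k:np.round(s[k],3) for k in s})
for n in("top","scene"):
    p,d,m=cap(n);cv2.imwrite(f"pics/{n}0.png",p[...,::-1]);np.savez(f"{n}0.npz",p=p,d=d)
    c,_=ray(m,[[256,192]]);print(n,c,m["camera_matrix"][0][0])
E
```

```text
pics
{'clock': np.float64(0.0), 'joints': array([ 1.237,  0.6  , -0.003,  1.6  ,  0.002,  0.943, -0.08 ]), 'joint_velocities': array([-0.001,  0.002, -0.002, -0.   ,  0.001, -0.002, -0.001]), 'effort': array([ 0.0000e+00, -7.7647e+01,  1.5650e+00, -2.5801e+01,  1.2000e-02,
        9.0000e-03, -0.0000e+00]), 'ee_pos': array([ 0.184, -0.701,  0.255]), 'orientation': array([ 0.992,  0.128, -0.   , -0.001]), 'ft_force': array([ 0.138, -0.466, -0.484]), 'torque': array([-0.039,  0.035, -0.071]), 'grasp_force': np.float64(0.0), 'width': np.float64(0.085)}
top [0.39444625 0.00198185 1.03682031] 433.4014695981011
scene [ 1.40606371 -0.17844792  0.63133072] 413.2636446220884
```

View pics/top0.png

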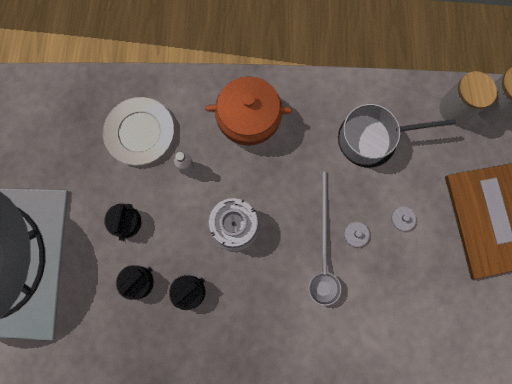

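View pics/scene0.png

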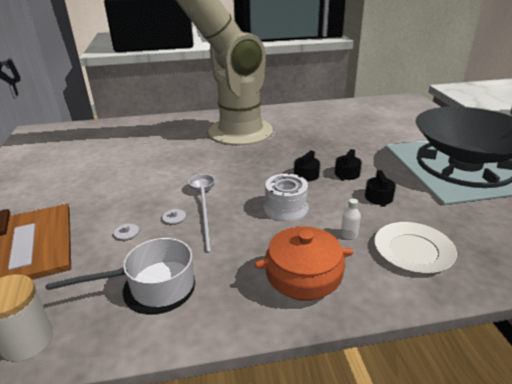

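The top view shows the grinder at about (233,223). The lid candidates are at (123,221), (135,283) and (187,293), and the cover candidates at (357,235) and (404,219). Bystanders: ladle (325,240), bottle (183,160), plate, pot and saucepan.

```bash
python3 - <<'E'
from h import *
D=np.load("top0.npz");m=robot.camera_model("top");p,d=D["p"],D["d"];P=cloud(m,d)
print("counter z",np.nanmedian(P[330:370,200:400,2]))
for n,(u,v),r in [("lidA",(123,221),30),("lidB",(135,283),30),("lidC",(187,293),30),("cov1",(357,235),22),("cov2",(404,219),22),("grinder",(233,223),36),("bottle",(183,160),16)]:
    Q=P[v-r:v+r,u-r:u+r]; z=Q[...,2]
    print(n,"zmax",np.nanmax(z).round(3),"hist",np.histogram(z[np.isfinite(z)],np.arange(0.003,.12,.006))[0])
    lo,hi={"l":(.04,.048),"c":(.004,.013),"g":(.068,.08),"b":(.08,.12)}[n[0]]
    k=(z>lo)&(z<hi);q=Q[k][:,:2]; (c,R)=cv2.minEnclosingCircle(q.astype(np.float32).copy())
    print("   slab mean",q.mean(0).round(4),"circ",np.round(c,4),round(R,4),"dist",np.hypot(*c).round(3))
    lo,hi={"l":(.06,.075),"c":(.019,.03),"g":(.0705,.08),"b":(.08,.12)}[n[0]]
    q=Q[(z>lo)&(z<hi)][:,:2]
    if len(q)>4:
        (rc,wh,a)=cv2.minAreaRect(q.astype(np.float32).copy()); w=np.linalg.eigh(np.cov((q-q.mean(0)).T))[1][:,1]
        print("   top mean",q.mean(0).round(4),"rect",np.round(rc,4),np.round(wh,4),"axis ang",np.arctan2(w[1],w[0]).round(3),len(q))
u=[cv2.resize(p[v-30:v+30,x-30:x+30,::-1],(300,300),interpolation=cv2.INTER_CUBIC) for x,v in [(233,223),(123,221),(357,235),(135,283)]]
cv2.imwrite("pics/crop0.png",np.vstack([np.hstack(u[:2]),np.hstack(u[2:])]))
E
```

```text
counter z -0.001164479844993238
lidA zmax 0.074 hist [113  20  24  25  17  25 473 123  26  19 131  87   0   0   0   0   0   0
   0]
   slab mean [0.5244 0.3083] circ [0.5261 0.3103] 0.0397 dist 0.611
   top mean [0.5259 0.3091] rect [0.5263 0.3101] [0.0177 0.0646] axis ang 2.975 226
lidB zmax 0.074 hist [ 95  19  14  14  15  29 585 111  15  17 123 100   0   0   0   0   0   0
   0]
   slab mean [0.3849 0.2692] circ [0.3854 0.2714] 0.0402 dist 0.471
   top mean [0.3839 0.2708] rect [0.3842 0.2713] [0.0162 0.0659] axis ang 2.401 234
lidC zmax 0.076 hist [ 72   6  10   7   8  16 593 109   9   2 101 117   1   0   0   0   0   0
   0]
   slab mean [0.3656 0.1478] circ [0.366 0.149] 0.0391 dist 0.395
   top mean [0.3654 0.1494] rect [0.3658 0.1496] [0.0162 0.064 ] axis ang 2.303 218
cov1 zmax 0.028 hist [348 140   7  30   2   0   0   0   0   0   0   0   0   0   0   0   0   0
   0]
   slab mean [ 0.5089 -0.247 ] circ [ 0.5043 -0.2496] 0.063 dist 0.563
   top mean [ 0.5089 -0.2469] rect [ 0.5083 -0.2468] [0.0142 0.0145] axis ang 1.856 38
cov2 zmax 0.028 hist [314 127   7  33   4   0   0   0   0   0   0   0   0   0   0   0   0   0
   0]
   slab mean [ 0.5492 -0.3627] circ [ 0.5506 -0.3666] 0.0611 dist 0.661
   top mean [ 0.5496 -0.3635] rect [ 0.5496 -0.3639] [0.0124 0.0172] axis ang 1.679 40
grinder zmax 0.081 hist [ 84 103  50  23 222  34  56  19  70 476  39 559 428   1   0   0   0   0
   0]
   slab mean [0.5236 0.0458] circ [0.5239 0.0457] 0.055 dist 0.526
   top mean [0.5236 0.0456] rect [0.5239 0.0459] [0.1088 0.1077] axis ang 1.757 958
bottle zmax 0.103 hist [36 12 18 15  9 17 13 11 15 32 57 52 29  3  7 26 39  0  0]
   slab mean [0.6658 0.169 ] circ [0.6678 0.17  ] 0.0108 dist 0.689
   top mean [0.6658 0.169 ] rect [0.667  0.1692] [0.0188 0.018 ] axis ang -2.664 78
```

View pics/crop0.png

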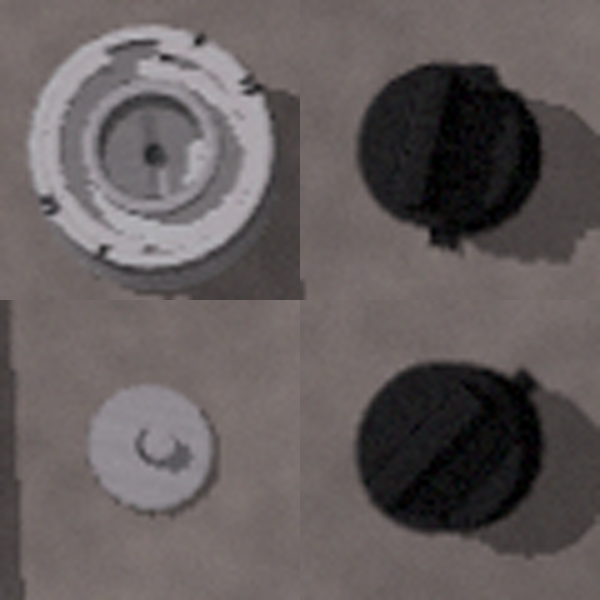

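The crop confirms the choice: lid A at (123,221) is farthest at 0.61 m (the others are at 0.47 and 0.40), and cover 1 at (357,235) is nearest at 0.56 m (the other is at 0.66). Next come the rib angles and a cross-check from the second view.

```bash
python3 - <<'E'
from h import *
C={"g":(.524,.0457),"lid":(.526,.310),"cov":(.509,-.247)}
for n in("top","scene"):
    D=np.load(n+"0.npz");m=robot.camera_model(n);p,d=D["p"],D["d"];P=cloud(m,d)
    r=lambda k:np.hypot(P[...,0]-C[k][0],P[...,1]-C[k][1])
    print(n)
    k=(r("g")<.06)&(P[...,2]>.073)&(P[...,2]<.082); print(" grinder enclosing",cv2.minEnclosingCircle(P[k][:,:2].astype(np.float32).copy()))
    k=(r("g")<.065)&(P[...,2]>.02)
    if n=="top":
        g=p.mean(2); u,v=np.meshgrid(range(512),range(384)); W=onplane(m,np.c_[u.ravel(),v.ravel()],.077).reshape(384,512,3)
        W[...,:2]-=C["g"]; rr=np.hypot(W[...,0],W[...,1]); k=((rr>.0475)&(rr<.0545)&(g<75)).astype(np.uint8)
        nn,l,s,c=cv2.connectedComponentsWithStats(k)
        for i in range(1,nn):
            q=W[l==i][:,:2].mean(0); print("  rib",s[i,4],c[i].round(1),np.arctan2(q[1],q[0]).round(3),np.hypot(*q).round(4))
        # slots: depth in ring 43..47.5mm from axis
        x,y=P[...,0]-C["g"][0],P[...,1]-C["g"][1];R=np.hypot(x,y);a=np.arctan2(y,x);k=(R>.0435)&(R<.0475)
        for t in np.arange(-3.14,3.1,.131):
            kk=k&(abs(a-t)<.0655)
            if kk.any(): print("  %.2f:%.3f"%(t,np.median(P[kk][:,2])),end="")
        print()
    k=(r("lid")<.05)&(P[...,2]>.0655)&(P[...,2]<.08);q=P[k][:,:2];w=np.linalg.eigh(np.cov(q.T))[1][:,1]
    print(" bar",q.mean(0),cv2.minAreaRect(q.astype(np.float32).copy()),np.arctan(w[1]/w[0]),P[k][:,2].max())
    k=(r("lid")<.05)&(P[...,2]>.042)&(P[...,2]<.047);print(" lidtop",cv2.minEnclosingCircle(P[k][:,:2].astype(np.float32).copy()))
    k=(r("cov")<.04)&(P[...,2]>.005)&(P[...,2]<.014);print(" disc",cv2.minEnclosingCircle(P[k][:,:2].astype(np.float32).copy()),k.sum(),np.median(P[k][:,2]))
    k=(r("cov")<.04)&(P[...,2]>.021);print(" knob",cv2.minEnclosingCircle(P[k][:,:2].astype(np.float32).copy()),k.sum(),np.median(P[k][:,2]))
    # bowl rim
    k=(r("g")<.034)&(P[...,2]>.069)&(P[...,2]<.078);print(" bowl rim",cv2.minEnclosingCircle(P[k][:,:2].astype(np.float32).copy()))
E
```

```text
top
 grinder enclosing ((0.523770809173584, 0.045878954231739044), 0.054753903299570084)
  rib 3 [242.3 200.3] -0.381 0.0522
  rib 3 [252.  208.7] -0.947 0.0513
  rib 3 [253.  210.7] -1.046 0.0508
  rib 2 [212.5 233. ] 2.111 0.0523
  rib 1 [213. 235.] 2.195 0.0536
  rib 2 [223.  242.5] 2.729 0.0518
  -3.14:0.061  -3.01:0.059  -2.88:0.057  -2.75:0.058  -2.62:0.074  -2.49:0.075  -2.35:0.074  -2.22:0.075  -2.09:0.076  -1.96:0.075  -1.83:0.076  -1.70:0.074  -1.57:0.075  -1.44:0.075  -1.31:0.073  -1.18:0.075  -1.04:0.074  -0.91:0.076  -0.78:0.074  -0.65:0.075  -0.52:0.075  -0.39:0.076  -0.26:0.074  -0.13:0.077  0.00:0.061  0.13:0.062  0.27:0.059  0.40:0.058  0.53:0.077  0.66:0.073  0.79:0.074  0.92:0.077  1.05:0.074  1.18:0.075  1.31:0.075  1.44:0.075  1.58:0.076  1.71:0.077  1.84:0.075  1.97:0.075  2.10:0.076  2.23:0.075  2.36:0.075  2.49:0.078  2.62:0.077  2.75:0.074  2.89:0.077  3.02:0.074
 bar [0.5256921  0.30986579] ((0.5263424515724182, 0.3100597560405731), (0.01774091087281704, 0.06460259854793549), 81.90677642822266) -0.15436704996377718 0.07419249468519284
 lidtop ((0.52596378326
[... 223 characters left out ...]
0.02340931270972446
 bowl rim ((0.5239599347114563, 0.04562637209892273), 0.030854711309075356)
scene
 grinder enclosing ((0.5234276056289673, 0.046254485845565796), 0.05575939640402794)
 bar [0.52799402 0.30672922] ((0.5249626040458679, 0.3082040846347809), (0.01597047783434391, 0.06463582813739777), 80.985107421875) -0.13640976115701992 0.07249307167771823
 lidtop ((0.5262418985366821, 0.30979740619659424), 0.04100731015205383)
 disc ((0.5093373656272888, -0.24663951992988586), 0.03197695314884186) 230 0.009509721279101546
 knob ((0.507474422454834, -0.24452708661556244), 0.010178230702877045) 25 0.02518743954694813
 bowl rim ((0.5231434106826782, 0.04687773808836937), 0.03214021772146225)
```

Emit:
{"fn": "drive_tool", "kwargs": {"plan": [[[32.5,45.4,-8],0],[[32.5,45.4,-8],0],[[32.5,45.4,-8],0],[[32.5,45.4,-8],0],[[32.5,45.4,-8],0],[[32.5,45.4,-8],0],[[32.5,45.4,-8],0],[[32.5,45.4,-8],0],[[32.5,45.4,-8],0],[[32.5,45.4,-8],0],[[32.5,45.4,-8],0],[[32.5,45.4,-8],0]], "jaw": 0.2, "squeeze": 30}}

```text
clock: 1.1
ee_pos: [0.4729, -0.297, 0.185]
orientation: [0.992, 0.128, -0.0, -0.0]
ft_force: [0.6, -0.3, -0.2]
width: 0.0515
grasp_force: 0.0
```

Emit:
{"fn": "drive_tool", "kwargs": {"plan": [[[0,0,0],0],[[0,0,0],0]]}}

```text
clock: 1.27
ee_pos: [0.4739, -0.2958, 0.1847]
orientation: [0.991, 0.131, -0.0, -0.001]
ft_force: [0.7, -0.6, -0.0]
width: 0.0512
grasp_force: 0.0
```

Emit:
{"fn": "drive_tool", "kwargs": {"plan": [[[3.55,4.9,-5],0],[[3.55,4.9,-7],0],[[3.55,4.9,-10],0],[[3.55,4.9,-11],0],[[3.55,4.9,-12],0],[[3.55,4.9,-12],0],[[3.55,4.9,-12],0]]}}

```text
clock: 1.85
ee_pos: [0.5071, -0.2516, 0.0662]
orientation: [0.992, 0.127, -0.0, 0.0]
ft_force: [0.4, -0.4, -0.4]
width: 0.0513
grasp_force: 0.0
```

```bash
python3 - <<'E'
from h import *
p,d,m=cap("scene");s=robot.get_state();print(s["ee_pos"])
u,v=proj(m,[.509,-.247,.04])[0].astype(int);print(u,v)
cv2.imwrite("pics/a.png",cv2.resize(p[v-40:v+40,u-50:u+50,::-1],(600,480),interpolation=cv2.INTER_CUBIC))
E
```

```text
[ 0.5075559  -0.25151954  0.06676809]
172 206
```

View pics/a.png

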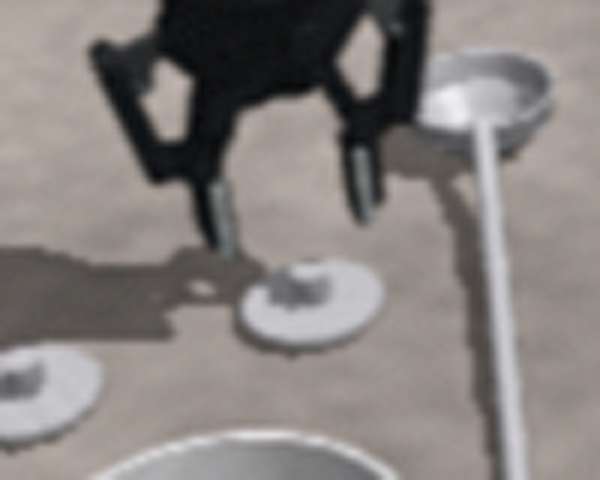

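The crop shows the open fingers above the nearer cover, with the knob at about (300,285), roughly on the line between them and short of centre by a few mm, as the state also says. I'll correct and descend.

Emit:
{"fn": "drive_tool", "kwargs": {"plan": [[[0.2,0.45,0],0],[[0.2,0.45,-1.2],0],[[0.2,0.45,-2.2],0],[[0.2,0.45,-3.2],0],[[0.2,0.45,-3.2],0],[[0.2,0.45,-3.2],0]]}}

```text
clock: 2.4
ee_pos: [0.5092, -0.245, 0.0324]
orientation: [0.992, 0.128, -0.001, -0.0]
ft_force: [0.6, -0.2, 0.1]
width: 0.0512
grasp_force: 0.0
```

Emit:
{"fn": "drive_tool", "kwargs": {"plan": [[[0,-0.1,0.3],0],[[0,-0.1,0.3],0],[[0,-0.1,0.3],0],[[0,-0.1,0.3],0],[[0,-0.1,0.3],0],[[0,-0.1,0.3],0],[[0,-0.1,0.3],0],[[0,-0.1,0.3],0]], "jaw": -1, "squeeze": 40}}

```text
clock: 3.07
ee_pos: [0.51, -0.2465, 0.037]
orientation: [0.992, 0.128, 0.0, 0.0]
ft_force: [-0.3, -0.5, 6.9]
width: 0.014
grasp_force: 39.1
```

Emit:
{"fn": "drive_tool", "kwargs": {"plan": [[[0,0,2],0],[[0,0,6],0],[[0.2,3,10],0],[[0.4,7,12],0],[[0.6,11,12],0],[[0.8,15,12],0],[[1,19,12],0],[[1.4,23,12],0],[[1.4,27,12],0],[[1.4,29.2,12],0],[[1.4,29.2,12],0],[[1.4,29.2,12],0]]}}

```text
clock: 4.07
ee_pos: [0.5235, 0.0475, 0.1564]
orientation: [0.992, 0.13, -0.0, -0.0]
ft_force: [-0.1, -0.5, -0.6]
width: 0.0137
grasp_force: 39.4
```

Emit:
{"fn": "drive_tool", "kwargs": {"plan": [[[0,0,-2],0],[[0,0,-2],0],[[0,0,-2],0]]}}

```text
clock: 4.32
ee_pos: [0.5231, 0.0442, 0.1359]
orientation: [0.992, 0.127, -0.001, 0.0]
ft_force: [-0.1, -0.2, -0.9]
width: 0.0141
grasp_force: 39.4
```

```bash
python3 - <<'E'
from h import *
s=robot.get_state();print(s["ee_pos"],s["orientation"],s["width"],s["grasp_force"])
o=[]
for n in("scene","top"):
    p,d,m=cap(n);np.savez(n+"1.npz",p=p,d=d)
    u,v=proj(m,[.524,.046,.12])[0].astype(int)
    o.append(cv2.resize(p[v-40:v+50,u-45:u+45,::-1],(400,400),interpolation=cv2.INTER_CUBIC)); print(n,u,v)
    P=cloud(m,d);k=(np.hypot(P[...,0]-.524,P[...,1]-.046)<.045)&(P[...,2]>.09)&(P[...,2]<.135)
    q=P[k];print(len(q),np.histogram(q[:,2],np.arange(.09,.136,.003))[0])
cv2.imwrite("pics/b.png",np.hstack(o))
E
```

```text
[0.52308152 0.04420204 0.1359285 ] [ 9.91890127e-01  1.27092935e-01 -1.12667940e-03  3.02992848e-04] 0.014075642454595793 39.37087029218674
scene 286 169
282 [ 0  0  0  0  4 69 88  7 12 10 19 27 13 20 13]
top 232 218
0 [0 0 0 0 0 0 0 0 0 0 0 0 0 0 0]
```

View pics/b.png

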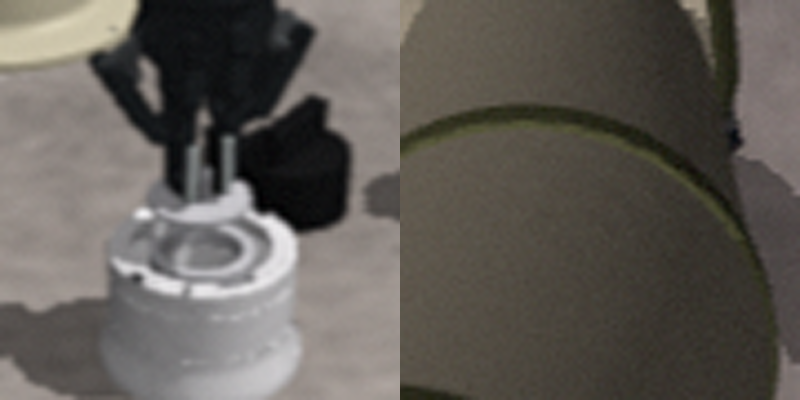

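The scene crop shows the cover held level above the bowl; the arm hides the top view. I'll measure the disc against the bowl in this same camera.

```bash
python3 - <<'E'
from h import *
from scipy.optimize import least_squares
D=np.load("scene1.npz");m=robot.camera_model("scene");P=cloud(m,D["d"])
k=(np.hypot(P[...,0]-.524,P[...,1]-.046)<.045)&(P[...,2]>.101)&(P[...,2]<.112);q=P[k]
print(cv2.minEnclosingCircle(q[:,:2].astype(np.float32).copy()),q.mean(0))
A=np.c_[q[:,:2],np.ones(len(q))];print("plane slopes",np.linalg.lstsq(A,q[:,2],rcond=None)[0])
# disc near edge (max x per y bin), fit circle r=.030
e=np.array([q[(q[:,1]>=a)&(q[:,1]<a+.004)][np.argmax(q[(q[:,1]>=a)&(q[:,1]<a+.004)][:,0])] for a in np.arange(.015,.078,.004) if ((q[:,1]>=a)&(q[:,1]<a+.004)).any()])
r=least_squares(lambda c:np.hypot(e[:,0]-c[0],e[:,1]-c[1])-.0305,[.524,.046],loss="soft_l1",f_scale=.001);print(r.x,r.fun.round(4))
s=robot.get_state();print(s["ee_pos"])
E
```

```text
((0.5225790739059448, 0.04363606125116348), 0.03061150759458542) [0.53143751 0.04216089 0.10802693]
plane slopes [-0.0195816   0.0132748   0.11787365]
[0.51955646 0.04506584] [-0.0002 -0.0014 -0.0008 -0.0006  0.0014  0.0004  0.0005  0.0001 -0.0005
  0.0015 -0.0001  0.002  -0.0011 -0.0013 -0.0006]
[0.52376553 0.0445432  0.13673188]
```

Emit:
{"fn": "drive_tool", "kwargs": {"plan": [[[0.1,0.15,0],0],[[0.1,0.15,-1],0],[[0.1,0.15,-1.8],0],[[0.1,0.15,-2.2],0],[[0.1,0.15,-2.6],0],[[0.1,0.15,-2.9],0],[[0.1,0.15,-3.1],0],[[0.1,0.15,-3.1],0]]}}

```text
clock: 5.08
ee_pos: [0.5245, 0.0472, 0.1059]
orientation: [0.992, 0.128, -0.0, -0.0]
ft_force: [-3.9, -0.4, 10.5]
width: 0.0138
grasp_force: 40.4
```

Emit:
{"fn": "drive_tool", "kwargs": {"plan": [[[0,0,0.1],0],[[0,0,0.1],0],[[0,0,0.1],0],[[0,0,0.1],0],[[0,0,0.1],0]], "jaw": 0}}

```text
clock: 5.5
ee_pos: [0.5247, 0.0473, 0.1062]
orientation: [0.992, 0.128, -0.0, 0.0]
ft_force: [-0.3, 0.6, 0.7]
width: 0.0424
grasp_force: 0.0
```

Emit:
{"fn": "drive_tool", "kwargs": {"plan": [[[0,0,2],0],[[0,0,6],0],[[0,2,9],-0.1],[[0,6,9],-0.2],[[0.2,10,9],-0.3],[[0.2,14,9],-0.4],[[0.2,18,9],-0.4],[[0.2,22,9],-0.4],[[0.2,26,9],-0.4],[[0.2,26.4,8],-0.4],[[0.2,26.4,8],-0.4],[[0.2,26.4,8],-0.4]]}}

```text
clock: 6.5
ee_pos: [0.5261, 0.3109, 0.1856]
orientation: [0.997, -0.071, -0.001, 0.001]
ft_force: [0.3, -1.1, 0.2]
width: 0.0425
grasp_force: 0.0
```

Emit:
{"fn": "drive_tool", "kwargs": {"plan": [[[0,0,0],0],[[0,0,0],0]]}}

```text
clock: 6.67
ee_pos: [0.5273, 0.3094, 0.1868]
orientation: [0.997, -0.073, 0.0, 0.0]
ft_force: [-0.7, -0.7, -0.2]
width: 0.0426
grasp_force: 0.0
```

```bash
python3 - <<'E'
from h import *
o=[];s=robot.get_state();print(s["ee_pos"],s["orientation"],s["joints"].round(2) if hasattr(s["joints"],"round") else s["joints"])
q=s["orientation"];print("close ang",np.arctan2(q[1]**2-q[0]**2,2*q[0]*q[1]))
for n in("scene","top"):
    p,d,m=cap(n);np.savez(n+"2.npz",p=p,d=d);P=cloud(m,d)
    u,v=proj(m,[.524,.046,.09])[0].astype(int)
    o.append(cv2.resize(p[v-35:v+35,u-35:u+35,::-1],(400,400),interpolation=cv2.INTER_CUBIC))
    r=np.hypot(P[...,0]-.5237,P[...,1]-.0459)
    k=(r<.03)&(P[...,2]>.065)&(P[...,2]<.083);c=P[k];A=np.c_[c[:,:2]-[.5237,.0459],np.ones(len(c))];print(n,"disc plane",np.linalg.lstsq(A,c[:,2],rcond=None)[0])
    k=(r<.03)&(P[...,2]>.089)&(P[...,2]<.105);print(" knob",cv2.minEnclosingCircle(P[k][:,:2].astype(np.float32).copy()),np.median(P[k],0),k.sum())
cv2.imwrite("pics/c.png",np.hstack(o))
E
```

```text
[0.52727696 0.30936863 0.18678083] [ 9.97347807e-01 -7.27824332e-02  1.55289069e-04  2.12773577e-04] [-0.77  0.56  0.22  1.94 -0.19  0.67 -2.15]
close ang -1.7164900219348136
scene disc plane [-0.10279329  0.04298041  0.07769473]
 knob ((0.5271619558334351, 0.04715835303068161), 0.005424431059509516) [0.52398554 0.04736132 0.09416822] 26
top disc plane [0.00946521 0.00400734 0.07717721]
 knob ((0.5238374471664429, 0.04616102576255798), 0.008084078319370747) [0.52306321 0.04708972 0.09281154] 41
```

View pics/c.png

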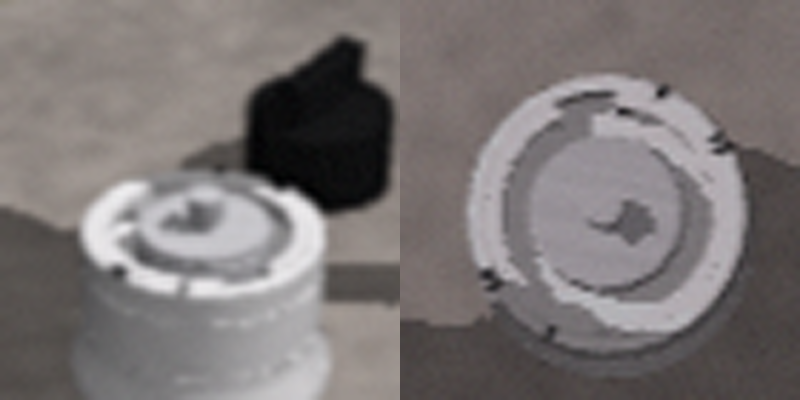

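The cover is seated centred and level: the knob is at (0.5238,0.0462) and the disc plane at z 0.077. Now the lid.

Emit:
{"fn": "drive_tool", "kwargs": {"plan": [[[0,0,-3],0],[[0,0,-6],0],[[0,0,-8],0],[[0,0,-9.5],0],[[0,0,-10.5],0],[[0,0,-11.2],0],[[0,0,-11.2],0],[[0,0,-11.2],0]]}}

```text
clock: 7.43
ee_pos: [0.5271, 0.3111, 0.0748]
orientation: [0.997, -0.072, 0.0, -0.0]
ft_force: [-0.3, 0.2, -0.8]
width: 0.0426
grasp_force: 0.0
```

Emit:
{"fn": "drive_tool", "kwargs": {"plan": [[[0,0,0],0],[[0,0,0],0],[[0,0,0],0],[[0,0,0],0],[[0,0,0],0],[[0,0,0],0]], "jaw": -1, "squeeze": 70}}

```text
clock: 7.93
ee_pos: [0.5272, 0.3115, 0.0756]
orientation: [0.997, -0.071, 0.001, -0.001]
ft_force: [-0.5, -0.7, 6.7]
width: 0.0143
grasp_force: 69.1
```

Emit:
{"fn": "drive_tool", "kwargs": {"plan": [[[0,0,1],0],[[0,0,4],0],[[0,0,8],0],[[0,-3,11],0],[[0,-7,11],0.1],[[0,-11,11],0.2],[[0,-15,11],0.3],[[-0.1,-19,11],0.365],[[-0.2,-23,11],0.365],[[-0.2,-26.4,11],0.365],[[-0.2,-26.4,11],0.365],[[-0.2,-26.4,11],0.365]]}}

```text
clock: 8.93
ee_pos: [0.5247, 0.0446, 0.1853]
orientation: [0.994, 0.108, 0.0, 0.0]
ft_force: [0.2, 1.1, -1.7]
width: 0.0143
grasp_force: 68.7
```

Emit:
{"fn": "drive_tool", "kwargs": {"plan": [[[0,0,-2],0],[[0,0,-3],0],[[0,0,-3],0],[[0,0,-3],0]]}}

```text
clock: 9.27
ee_pos: [0.5243, 0.0483, 0.154]
orientation: [0.994, 0.112, -0.001, -0.0]
ft_force: [0.4, -0.2, -1.8]
width: 0.0144
grasp_force: 68.7
```

```bash
python3 - <<'E'
from h import *
s=robot.get_state();q=s["orientation"];print(s["ee_pos"],"bar ang",np.arctan2(q[1]**2-q[0]**2,2*q[0]*q[1])+np.pi/2,s["width"],s["grasp_force"],s["joints"])
p,d,m=cap("scene");np.savez("scene3.npz",p=p,d=d);P=cloud(m,d)
u,v=proj(m,[.524,.046,.11])[0].astype(int)
cv2.imwrite("pics/d.png",cv2.resize(p[v-45:v+45,u-45:u+45,::-1],(500,500),interpolation=cv2.INTER_CUBIC))
r=np.hypot(P[...,0]-.5237,P[...,1]-.0459);k=(r<.05)&(P[...,2]>.085)&(P[...,2]<.2)&(p.max(2)<70);c=P[k]
print(np.histogram(c[:,2],np.arange(.085,.2,.005))[0])
z0=s["ee_pos"][2]-.0755
for a in np.arange(0.008,.044,.008):
    e=c[abs(c[:,2]-z0-a)<.004]; 
    if len(e)>5: print(a,e[:,0].max(),e[:,1].min(),e[:,1].max(),(e[:,1].min()+e[:,1].max())/2)
E
```

```text
[0.52430995 0.04827339 0.15403544] bar ang 0.22349407620037187 0.014446872367661226 68.66837739944458 [-0.2487631   0.5150671   0.06963893  2.14631783 -0.07420252  0.48406662
 -1.46967622]
[ 53  48  49  53  53  54  45 241  16  19  25  31  61  20  21  15  21  26
  46  71  55  55]
0.008 0.5665581030330752 0.01069806909278101 0.0787648284453237 0.04473144876905236
0.016 0.5634080480639604 0.01065514634369008 0.07900989377565107 0.044832520059670575
0.024 0.5648639818927631 0.01072262989345718 0.08160870729023664 0.04616566859184691
0.032 0.5637645519993527 0.01106906359288748 0.08148929594011053 0.04627917976649901
0.04 0.5621876824811273 0.010765733550148204 0.08767077060928322 0.04921825207971571
```

View pics/d.png

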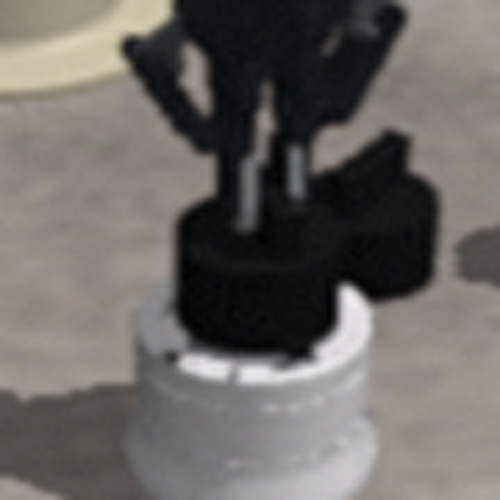

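The lid hangs level above the collar, lug toward the camera at about (300,355). I'll fit the skirt circle to get the offset within the grip.

```bash
python3 - <<'E'
from h import *
from scipy.optimize import least_squares
D=np.load("scene3.npz");m=robot.camera_model("scene");P=cloud(m,D["d"]);p=D["p"]
def fit(zl,zh,R,k0=None):
    k=(np.hypot(P[...,0]-.5237,P[...,1]-.0459)<.062)&(P[...,0]>.515)&(P[...,2]>zl)&(P[...,2]<zh)
    if k0 is not None:k&=k0
    e=P[k];r=least_squares(lambda c:np.hypot(e[:,0]-c[0],e[:,1]-c[1])-R,[.524,.046],loss="soft_l1",f_scale=.001)
    print(R,r.x,len(e),np.median(abs(r.fun)))
fit(.089,.116,.039,p.max(2)<80)
for a,b in((.089,.098),(.098,.107),(.107,.116)): fit(a,b,.039,p.max(2)<80)
fit(.025,.06,.055); fit(.04,.065,.055)
E
```

```text
0.039 [0.52134786 0.04936067] 272 0.0007982323380699916
0.039 [0.52131487 0.04945371] 84 0.000763401638614214
0.039 [0.52148674 0.04935876] 97 0.0008608073441629324
0.039 [0.52122868 0.04927968] 91 0.0008148899385965053
0.055 [0.52133689 0.04728323] 480 0.0007717390898005563
0.055 [0.52132657 0.04724473] 353 0.0007937199179943247
```

Emit:
{"fn": "drive_tool", "kwargs": {"plan": [[[0,-0.2,0],0],[[0,-0.2,0],0],[[0,-0.2,-0.4],0],[[0,-0.2,-0.8],0],[[0,-0.2,-1.2],0],[[0,-0.2,-1.6],0],[[0,-0.2,-1.8],0],[[0,-0.2,-1.9],0],[[0,-0.2,-1.9],0]]}}

```text
clock: 10.07
ee_pos: [0.5244, 0.0451, 0.1355]
orientation: [0.994, 0.111, -0.0, -0.0]
ft_force: [-1.9, -0.1, 6.1]
width: 0.0144
grasp_force: 69.7
```

Emit:
{"fn": "drive_tool", "kwargs": {"plan": [[[0,0,0],0],[[0,0,0.05],0],[[0,0,0.05],-0.07],[[0,0,0.05],-0.14],[[0,0,0.05],-0.21],[[0,0,0.05],-0.28],[[0,0,0.05],-0.35],[[0,0,0.05],-0.42],[[0,0,0.05],-0.49],[[0,0,0.05],-0.55],[[0,0,0.05],-0.6],[[0,0,0.05],-0.6]]}}

```text
clock: 11.07
ee_pos: [0.5247, 0.0448, 0.1357]
orientation: [0.982, -0.189, -0.0, 0.0]
ft_force: [-0.7, -2.6, -0.4]
width: 0.0144
grasp_force: 68.9
```

```bash
python3 - <<'E'
from h import *
s=robot.get_state();q=s["orientation"];print(s["ee_pos"],"bar",np.arctan2(q[1]**2-q[0]**2,2*q[0]*q[1])+np.pi/2,s["torque"],s["ft_force"],s["grasp_force"],s["joints"][6],s["clock"])
p,d,m=cap("scene");P=cloud(m,d)
u,v=proj(m,[.524,.046,.11])[0].astype(int)
cv2.imwrite("pics/e.png",cv2.resize(p[v-45:v+45,u-45:u+45,::-1],(540,540),interpolation=cv2.INTER_CUBIC))
r=np.hypot(P[...,0]-.5237,P[...,1]-.0459);k=(r<.036)&(P[...,2]>.1)&(P[...,2]<.11);print("lid top z",np.median(P[k][:,2]),"expect .104")
E
```

```text
[0.52468227 0.04478411 0.13568272] bar -0.3803552476551668 [-0.51648685  0.03982644  0.13824184] [-0.74715532 -2.57344713 -0.37990092] 68.94851803779602 -1.8537691711140238 11.0667
lid top z 0.1044524090044619 expect .104
```

View pics/e.png

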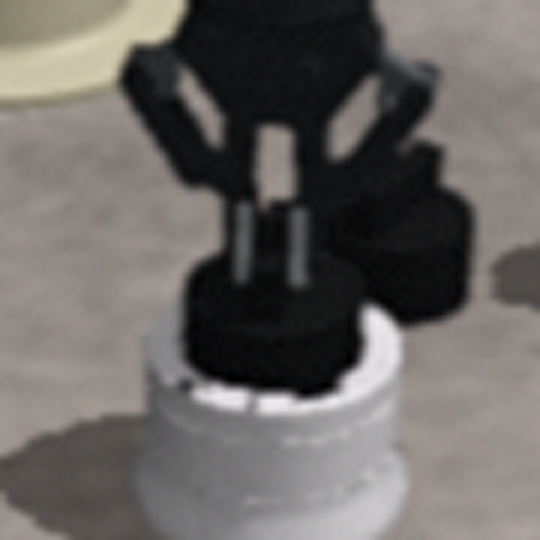

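The lid stands in the collar with its top at z 0.104, as expected. It's turned 0.60 rad with 0.14 N·m of spring torque (half way should give about 0.12), and the bar is still gripped at 69 N. Handing in.

```bash
python3 -c "
from station import robot
print(robot.close_job())"
```

```text
the job is handed in; nothing more can be done
None
```

I handed the job in at about 11 s of the 54 s (no verdict was returned): the inner cover is seated centred and level, and the lid is in the collar, turned about 0.60 rad clockwise to the half mark, short of the lock and still gripped.

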